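# Set the fragile tall crucible in its firebrick stand

## Task

Pick up the tall, slender ceramic crucible and set it down upright in the round recess of the firebrick stand, then let go. It is thin and cracks easily: grip it lightly, less than 50 N from each finger, and set it down softly, without dropping or pressing it. Leave the short crucible and the melting dish where they are.

Things in the scene. Friction and masses are not known exactly. Their poses are not given: they have to be found in the camera images.
- tall_crucible: Tallest and narrowest of three open white ceramic pots: round, 70 mm high, 42 mm across (straight-sided from 12 mm height up; foot 36 mm), wall 4 mm, 0.08 to 0.15 kg. Origin: centre of its underside; z up its axis. It cracks if the fingers press it with over 100 N in all (50 N a side), or if it meets the stand with over 30 N (a fall of up to 5 mm is harmless). 20 to 35 N a side carries it safely.
- short_crucible: Bystander: wider, low open white ceramic pot, 38 mm high, 58 mm outer diameter. Origin at the centre of its underside. Not to be moved.
- melting_dish: Bystander: shallow open white ceramic dish, 26 mm high, flaring to 84 mm across at the rim. Origin at the centre of its underside. Not to be moved.
- stand: The firebrick stand: a pale square block, 120 x 120 x 40 mm, fixed to the bench, with a round recess in the middle of its top, 66 mm in diameter and 10 mm deep, with a flat floor. Origin: centre of the block's underside, on the bench, so the recess floor lies 30 mm and the block's top 40 mm straight above it. x, y along the block's sides, z up.
Things that resemble listed ones, but are neither listed nor needed, are in the scene too. What is shaped like the tall_crucible but brown is not meant.

How it is judged (in metres and radians):
On the way:
1. the tall crucible is lifted clear of the bench, at least 30 mm (height (world z) of tall_crucible above 0.03 m), for 0.2 s.
At the end, for the whole second after the job is handed in: The tall crucible stands at rest and upright (within 6 degrees) on the floor of the stand's recess (its foot within 4 mm of the floor's height and 17 mm of the centre, that is anywhere inside the recess), released; the short crucible and the melting dish are within 20 mm of where they were (horizontal distance between tall_crucible and stand below 0.017 m and z of tall_crucible in the frame of stand between 0.026 and 0.034 m and angle between tall_crucible's own z axis and vertical below 0.1 rad and linear speed of tall_crucible below 0.02 m/s and distance of each of short_crucible, melting_dish from where it was at the start of the episode below 0.02 m); the robot touches nothing.
It fails at once if the tall crucible is squeezed or pushed by the fingers with more than 100 N in all (50 N a side) (contact force between the fingers and tall_crucible above 100 N).
It fails at once if the tall crucible is knocked or pressed on the stand, as by a drop, with more than 30 N (contact force between tall_crucible and stand above 30 N).
It fails at once if the tall crucible is dropped: out of the fingers' hold while its foot is more than 12 mm above the recess floor's height (z of tall_crucible in the frame of stand above 0.042 m and contact force between the fingers and tall_crucible below 0.5 N).
It fails at once if the tall crucible is tipped by more than 45 degrees (angle between tall_crucible's own z axis and vertical above 0.785 rad).
It fails at once if the short crucible or the melting dish is moved by more than 20 mm (distance of any of short_crucible, melting_dish from where it was at the start of the episode above 0.02 m).
It also fails if it takes over 32 s, if anything falls off the work surface, if the arm or the gripper's body presses on something with over 40 N, if the wrist force passes 120 N, or if a joint passes its speed limit or range.

## Robot

A 7-joint arm with a two-finger parallel gripper is mounted at the origin on the work surface. World frame = base frame: x ahead of the robot, y to its left, z up, the work surface at z = 0. Lengths are in m, angles in degrees, forces in N, time in s.
With the tool pointing down it reaches from about 0.4 to 0.85 m from the base axis. Payload 6.9 kg.
Tool frame: the origin (TCP) lies midway between the tips of the shut fingers; the grasp point (between the pads) lies 19 mm behind it (arm.grip_depth is the distance from the TCP to the grasp point, in m); z points along the fingers, y is the line along which they close (so a half turn about z gives the same grasp; the last joint's range is limited). The gripper opens to 85 mm and grips with 20 to 120 N. Pads are 22 mm wide; open, the fingers measure 114 mm over their backs; the gripper's body (76 mm by 85 mm) begins 54 mm behind the grasp point. The pads swing forward as they close: fully open they stand 13 mm farther back than shut.
Start: joints at [-68.44, 29.078, -13.613, 85.955, 7.202, 65.827, -8.869], TCP at [0.167, 0.602, 0.231] pointing down, gripper open.
Joint ranges: [-176.47, 176.47], [-13.61, 117.27], [-81.72, 77.17], [0.22, 143.17], [-87.28, 267.28], [10, 112.55], [-165.47, 165.47]. Speed limits (degrees/s): [136.94, 136.94, 180, 180, 180, 180, 180].

## Interface

Orientations are given as a 3x3 rotation matrix whose columns are the frame's x, y, z axes.
In Python, from plant import arm gives the robot as it stands.
- The arm moves only by the shell command python3 -m handwheel 'ROWS'. ROWS is JSON, a list of rows, each an object with "grip": the gripper's target within -1 to 1 (fully open at 1, half-way at 0, shut at -1); "linear": the shift along the tool's x, y, z in cm, a list of three; "roll": the turn about the tool's z in rad. A call has 1 to 5 rows; each row shifts and turns the commanded pose from where the row before left it, along the tool's axes as they then stand; what a row does not reach is not made up. A row lasts 1/12 s, in which the tool goes at most 41.7 mm and 7.16 degrees, less where a joint would pass 70% of its speed; a pose out of reach is approached as far as the arm can. A call is refused whole if a number of a shift passes 4.17 or a number of a turn 0.125, either way. A call with a gripper value outside its range is refused whole. The fingers move at their own pace and stop on an object; the grip force is fixed at half the most. Time passes only in rows, so rows that do not move let the fingers close. It gives the time, the measured TCP pose, the force, the opening and the grip force at its end, in the units of the state.
- arm.observe(): the state, without advancing time (a new reading comes with each control period).
- arm.get_image(name): name is "side" or "top" or "wrist"; returns a dict with "pixels" (400x640x3 uint8, red, green, blue), "camera_matrix" (3x3 intrinsics, pixels), "R" (3x3) and "t" (3): a world point X has camera coordinates R X + t. Camera axes: x right, y down, z forward; pixel columns grow to the right and rows downward; lengths in m; the calibration is good to about 2 mm. A picture is of the moment at which its call begins. There is no depth.
- arm.close_job(): hands the job in; it is judged then, once.
The state is a dict: "time_s": time; "qpos": joint angles; "joint_vel": joint speeds; "joint_efforts": joint torques, N m; "tcp_pos": TCP position; "ee_rot": TCP orientation; "force": force on the tool from outside, world axes, zero at the start; "torque": the same for the moment, N m; "width": finger opening in m; "gripper_force": force on a finger pad.
Only numpy, scipy, OpenCV 4.12 (cv2) and the standard library are available. Lean on these libraries where they do the work, as an engineer would, in place of code of your own. Each camera call takes 0.05 s, during which the arm holds its last target. There are 200 camera calls.

## Working session

There is one attempt and no reset: what is moved stays moved. The work goes in short steps, Python scripts to look and compute and a shell command to move; the robot and the scene stay as the last step left them, time stands still between calls to the robot, and variables do not carry over. Pictures are saved under pics/ and viewed, at most 10 in all, crops included, and the job is handed in when it is done.

```bash
mkdir -p pics; ls
python3 - <<'E'
from plant import arm
import cv2,numpy as np,pickle
d={}
for n in("top","side","wrist"):
    i=arm.get_image(n); d[n]=i
    cv2.imwrite(f"pics/{n}0.png",cv2.cvtColor(i["pixels"],cv2.COLOR_RGB2BGR))
    print(n,np.round(i["camera_matrix"],1).tolist(),np.round(i["R"],3).tolist(),np.round(i["t"],3).tolist())
pickle.dump(d,open("im0.pkl","wb"))
s=arm.observe(); print(s["tcp_pos"],np.round(s["ee_rot"],3).tolist(),s["width"],s["time_s"])
E
```

```text
pics
top [[423.6, 0.0, 319.3], [0.0, 423.6, 200.4], [0.0, 0.0, 1.0]] [[-0.026, -1.0, 0.002], [-0.989, 0.026, -0.148], [0.148, -0.006, -0.989]] [0.02, 0.524, 0.879]
side [[380.0, 0.0, 320.9], [0.0, 380.0, 202.1], [0.0, 0.0, 1.0]] [[-0.983, -0.184, -0.019], [-0.11, 0.662, -0.742], [0.149, -0.727, -0.67]] [0.526, 0.085, 0.648]
wrist [[281.3, 0.0, 317.4], [0.0, 281.3, 197.1], [0.0, 0.0, 1.0]] [[0.268, 0.963, -0.001], [0.925, -0.257, 0.28], [0.269, -0.076, -0.96]] [-0.625, -0.036, 0.38]
[0.16717149 0.60184391 0.23065211] [[-0.964, 0.268, -0.0], [0.268, 0.964, -0.001], [-0.0, -0.001, -1.0]] 0.08522496684579688 0.15
```

View pics/top0.png

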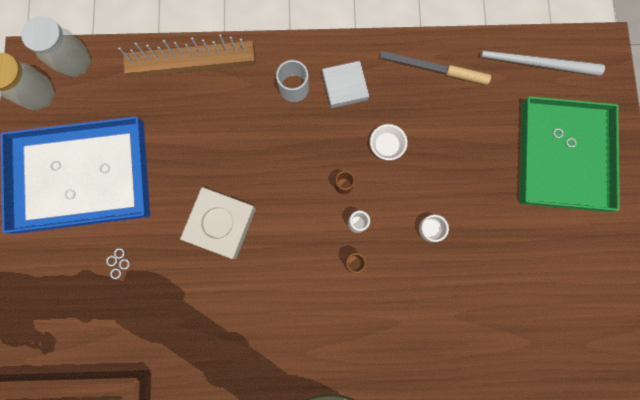

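View pics/side0.png

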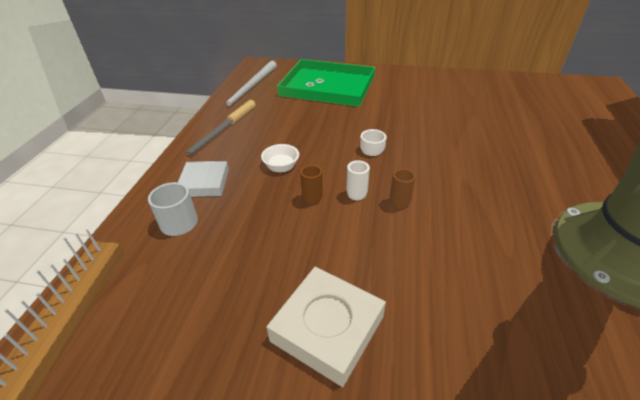

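Top view: the white pots are at (359,221) narrow, (433,228) short and (388,142) dish. Two brown look-alikes are at (345,181) and (355,263), and the stand is at (217,222). In the side view the white tall pot is at (358,180). It fits because it is white, the tallest and the narrowest. I'll confirm it in an enlarged crop.

Run:
```python
import cv2,numpy as np
t=cv2.imread("pics/top0.png");s=cv2.imread("pics/side0.png")
f=lambda im,x,y,w,h,k:cv2.resize(im[y:y+h,x:x+w],None,fx=k,fy=k,interpolation=cv2.INTER_CUBIC)
# row1: top crucible (335,195) 50x50 x8 ; side crucible (335,150) x50x60
a=f(t,335,190,50,50,6);b=f(s,335,152,50,50,6)
c=f(t,175,180,100,100,3);d=f(s,265,262,125,125,2.4)
cv2.imwrite("pics/crop1.png",np.vstack([np.hstack([a,b]),np.hstack([c,d])]))
```

```text
(no output)
```

View pics/crop1.png

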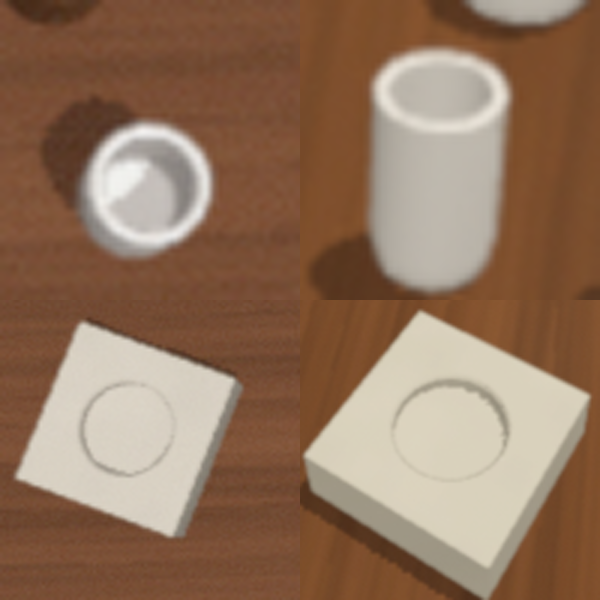

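The crop confirms the tall white crucible. Its rim centre is at top (360.0,220.8) and side (358.5,167.0). The recess rim centre is at top (217.5,222.7) and side (327.7,316.0).

```bash
cat > h.py <<'E'
import numpy as np,cv2
def P(i): return np.asarray(i["camera_matrix"])@np.c_[i["R"],i["t"]]
def tri(i,a,j,b):
    X=cv2.triangulatePoints(P(i),P(j),np.float64(a),np.float64(b)).ravel();X=X[:3]/X[3]
    e=[np.linalg.norm((lambda q:q[:2]/q[2]-p)(P(k)@np.r_[X,1])) for k,p in((i,a),(j,b))]
    return X,e
def onz(i,p,z):
    R=np.asarray(i["R"]);c=-R.T@i["t"];d=R.T@np.linalg.solve(i["camera_matrix"],[*p,1]);return c+d*(z-c[2])/d[2]
E
python3 - <<'E'
import pickle
from h import *
d=pickle.load(open("im0.pkl","rb"));t,s=d["top"],d["side"]
print("rim",tri(t,(360,220.8),s,(358.5,167)))
print("recess",tri(t,(217.5,222.7),s,(327.7,316)))
for n,p,z in(("short",(433,228),.038),("dish",(388,142),.026),("brownL",(345,181),.06),("brownR",(355,263),.06)):print(n,onz(t,p,z).round(3))
c=[onz(t,(x/3+175,(y-300)/3+180),.04) for x,y in((80,321),(240,380),(178,537),(15,478))];print(np.round(c,3), np.mean(c,0))
print("rim dia",onz(t,(335+88/6,220.8),.07)-onz(t,(335+212/6,220.8),.07))
E
```

```text
rim (array([ 0.47500163, -0.07693148,  0.06701387]), [np.float64(0.1004121465284309), np.float64(0.13525280176849483)])
recess (array([0.48230618, 0.22815321, 0.03193117]), [np.float64(0.13401646021515662), np.float64(0.2569030286438581)])
short [ 0.458 -0.236  0.038]
dish [ 0.655 -0.151  0.026]
brownL [ 0.562 -0.049  0.06 ]
brownR [ 0.388 -0.064  0.06 ]
[[0.561 0.261 0.04 ]
 [0.514 0.146 0.04 ]
 [0.404 0.19  0.04 ]
 [0.448 0.306 0.04 ]] [0.48170055 0.22570797 0.04      ]
rim dia [0.00112423 0.04294422 0.        ]
```

Crucible is at (0.475,-0.077) and the stand at (0.482,0.226). The crucible's height and size agree with the text, and there is room to grasp at the current roll. I'll go by way of the stand for a wrist view.

```bash
python3 -m handwheel '[{"grip":1,"linear":[-2.9,-2,0],"roll":0},{"grip":1,"linear":[-2.9,-2,0],"roll":0},{"grip":1,"linear":[-2.9,-2,0],"roll":0},{"grip":1,"linear":[-2.9,-2,0],"roll":0},{"grip":1,"linear":[-2.9,-2,0],"roll":0}]'
python3 -m handwheel '[{"grip":1,"linear":[-2.9,-2,0],"roll":0},{"grip":1,"linear":[-2.9,-2,0],"roll":0},{"grip":1,"linear":[-2.9,-2,0],"roll":0},{"grip":1,"linear":[-2.9,-2,0],"roll":0},{"grip":1,"linear":[-2.9,-2,0],"roll":0}]'
python3 -m handwheel '[{"grip":1,"linear":[-2.9,-2,0],"roll":0},{"grip":1,"linear":[-2.9,-2,0],"roll":0},{"grip":1,"linear":[-2,-2,0],"roll":0},{"grip":1,"linear":[-1,-1,0],"roll":0},{"grip":1,"linear":[0,0,0],"roll":0}]'
python3 - <<'E'
from plant import arm
import cv2,numpy as np,pickle
i=arm.get_image("wrist");pickle.dump(i,open("w1.pkl","wb"))
cv2.imwrite("pics/w1.png",cv2.cvtColor(i["pixels"],cv2.COLOR_RGB2BGR))
s=arm.observe();print(s["tcp_pos"],s["qpos"],np.round(s["ee_rot"],3).tolist())
E
```

```text
time_s: 0.57
tcp_pos: [0.2809, 0.4655, 0.2311]
ee_rot: [[-0.964, 0.267, -0.0], [0.267, 0.964, -0.0], [0.0, -0.0, -1.0]]
force: [1.0, 0.3, 0.2]
width: 0.0854
gripper_force: 0.0
time_s: 0.98
tcp_pos: [0.3939, 0.3303, 0.2312]
ee_rot: [[-0.964, 0.267, -0.0], [0.267, 0.964, -0.0], [0.0, -0.0, -1.0]]
force: [1.2, 0.8, -0.6]
width: 0.0855
gripper_force: 0.0
time_s: 1.4
tcp_pos: [0.4613, 0.2366, 0.231]
ee_rot: [[-0.962, 0.274, 0.0], [0.274, 0.962, -0.002], [-0.001, -0.002, -1.0]]
force: [1.0, 0.2, 0.1]
width: 0.0854
gripper_force: 0.0
[0.45994189 0.23911528 0.23104385] [-24.33124337  19.47636426  -8.12480784 101.90554121   3.18759573
  58.87473383  40.61681305] [[-0.963, 0.271, -0.0], [0.271, 0.963, -0.001], [0.0, -0.001, -1.0]]
```

View pics/w1.png

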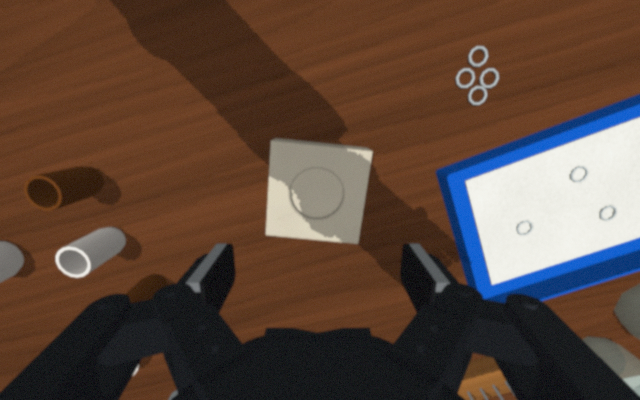

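The wrist view shows the recess rim centre at about (317,193) and the white crucible rim at about (75,262).

Run:
```python
import pickle
from h import *
d=pickle.load(open("im0.pkl","rb"));w=pickle.load(open("w1.pkl","rb"));t,s=d["top"],d["side"]
print(tri(t,(360,220.8),w,(74.5,262)),tri(t,(217.5,222.7),w,(317,193)),tri(s,(327.7,316),w,(317,193)))
print(onz(w,(317,193),.04),onz(w,(74.5,262),.07))
R=np.array([[-.963,.271],[.271,.963]]);print((np.array([.475,-.077])-[.460,.239])@R)
```

```text
(array([ 0.47592425, -0.07689478,  0.06634868]), [np.float64(0.3140527519254085), np.float64(1.1967374173133936)]) (array([0.48352946, 0.22943648, 0.02767735]), [np.float64(0.2549527856878795), np.float64(0.9849246529808483)]) (array([0.48172296, 0.23086371, 0.03667238]), [np.float64(0.2291088995305019), np.float64(0.4715436572106351)])
[0.48142499 0.23094985 0.04      ] [ 0.47641211 -0.07305275  0.07      ]
[-0.100081 -0.300243]
```

```bash
python3 -m handwheel '[{"grip":1,"linear":[-1,-3,0],"roll":0},{"grip":1,"linear":[-1,-3,0],"roll":0},{"grip":1,"linear":[-1,-3,0],"roll":0},{"grip":1,"linear":[-1,-3,0],"roll":0},{"grip":1,"linear":[-1,-3,0],"roll":0}]'
python3 -m handwheel '[{"grip":1,"linear":[-1,-3,0],"roll":0},{"grip":1,"linear":[-1,-3,0],"roll":0},{"grip":1,"linear":[-1,-3,0],"roll":0},{"grip":1,"linear":[-1,-3,0],"roll":0},{"grip":1,"linear":[-1,-3,0],"roll":0}]'
python3 -m handwheel '[{"grip":1,"linear":[0,0,2],"roll":0},{"grip":1,"linear":[0,0,2],"roll":0},{"grip":1,"linear":[0,0,2],"roll":0},{"grip":1,"linear":[0,0,1],"roll":0},{"grip":1,"linear":[0,0,0],"roll":0}]'
python3 - <<'E'
from plant import arm
import cv2,numpy as np,pickle
i=arm.get_image("wrist");pickle.dump(i,open("w2.pkl","wb"))
cv2.imwrite("pics/w2.png",cv2.cvtColor(i["pixels"],cv2.COLOR_RGB2BGR))
s=arm.observe();print(s["tcp_pos"],s["qpos"],np.round(s["ee_rot"],3).tolist())
E
```

```text
time_s: 1.87
tcp_pos: [0.4667, 0.0834, 0.2313]
ee_rot: [[-0.964, 0.265, -0.0], [0.265, 0.964, 0.001], [0.0, 0.001, -1.0]]
force: [-0.3, -0.1, -0.5]
width: 0.0857
gripper_force: 0.0
time_s: 2.28
tcp_pos: [0.4753, -0.0745, 0.2314]
ee_rot: [[-0.964, 0.265, 0.0], [0.265, 0.964, 0.001], [-0.0, 0.001, -1.0]]
force: [0.1, -0.3, -0.0]
width: 0.0854
gripper_force: 0.0
time_s: 2.7
tcp_pos: [0.4741, -0.073, 0.1592]
ee_rot: [[-0.964, 0.265, -0.004], [0.265, 0.964, 0.001], [0.004, 0.0, -1.0]]
force: [0.4, -0.2, -0.4]
width: 0.0855
gripper_force: 0.0
[ 0.47481745 -0.07328845  0.16046677] [  6.6810352   20.78518694  -1.08556014 113.02965701   0.47719033
  46.32923402  79.94053682] [[-0.964, 0.265, -0.002], [0.265, 0.964, 0.001], [0.003, 0.0, -1.0]]
```

View pics/w2.png

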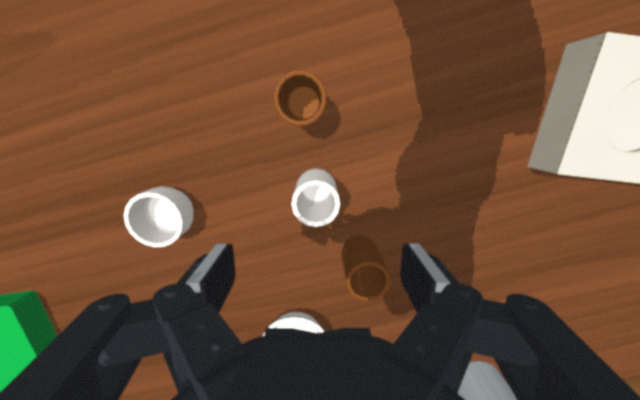

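The tall white rim centre is at (316,203), between the fingers. The brown pots are clear of the finger paths.

Run:
```python
import pickle
from h import *
w=pickle.load(open("w2.pkl","rb"));t=pickle.load(open("im0.pkl","rb"))["top"]
print(onz(w,(316,203),.07),tri(t,(360,220.8),w,(316,203)))
R=np.array([[-.964,.265],[.265,.964]]);print((onz(w,(316,203),.07)[:2]-[.4748,-.0733])@R)
print(onz(w,(302,97),.06),onz(w,(366,282),.06))
```

```text
[ 0.47532111 -0.07369892  0.07      ] (array([ 0.47449332, -0.07539559,  0.07352367]), [np.float64(0.42420102788036823), np.float64(2.336978871384335)])
[-0.00060806 -0.00024646]
[ 0.38797073 -0.06138973  0.06      ] [ 0.56988944 -0.04883084  0.06      ]
```

```bash
python3 -m handwheel '[{"grip":1,"linear":[0,-0.1,2],"roll":0},{"grip":1,"linear":[0,0,2],"roll":0},{"grip":1,"linear":[0,0,2],"roll":0},{"grip":1,"linear":[0,0,2],"roll":0},{"grip":1,"linear":[0,0,1.5],"roll":0}]'
python3 -m handwheel '[{"grip":1,"linear":[0,0,1.5],"roll":0},{"grip":1,"linear":[0,0,1.5],"roll":0},{"grip":1,"linear":[0,0,1],"roll":0},{"grip":1,"linear":[0,0,0],"roll":0},{"grip":0.3,"linear":[0,0,0],"roll":0}]'
python3 -m handwheel '[{"grip":0.3,"linear":[0,0,0],"roll":0},{"grip":0.3,"linear":[0,0,0],"roll":0},{"grip":0.3,"linear":[0,0,0],"roll":0},{"grip":0.1,"linear":[0,0,0],"roll":0},{"grip":0.1,"linear":[0,0,0],"roll":0}]'
python3 -m handwheel '[{"grip":0.1,"linear":[0,0,0],"roll":0},{"grip":0.1,"linear":[0,0,0],"roll":0},{"grip":0.1,"linear":[0,0,0],"roll":0}]'
```

```text
time_s: 3.17
tcp_pos: [0.4757, -0.0748, 0.066]
ee_rot: [[-0.964, 0.266, 0.001], [0.266, 0.964, 0.0], [-0.001, 0.001, -1.0]]
force: [1.0, 0.6, 0.6]
width: 0.0855
gripper_force: 0.0
time_s: 3.58
tcp_pos: [0.4757, -0.0752, 0.0268]
ee_rot: [[-0.964, 0.266, 0.0], [0.266, 0.964, 0.0], [-0.0, 0.0, -1.0]]
force: [1.1, -0.1, -0.1]
width: 0.0757
gripper_force: 0.0
time_s: 4.0
tcp_pos: [0.4753, -0.0759, 0.0267]
ee_rot: [[-0.964, 0.268, 0.001], [0.268, 0.964, -0.0], [-0.001, 0.0, -1.0]]
force: [-0.6, -0.0, -0.4]
width: 0.0468
gripper_force: 0.0
time_s: 4.25
tcp_pos: [0.475, -0.0759, 0.0263]
ee_rot: [[-0.964, 0.268, 0.0], [0.268, 0.964, -0.0], [-0.0, -0.0, -1.0]]
force: [-0.5, -0.5, -0.1]
width: 0.0473
gripper_force: 0.0
```

```bash
python3 -m handwheel '[{"grip":0.0,"linear":[0,0,0],"roll":0},{"grip":0.0,"linear":[0,0,0],"roll":0},{"grip":0.0,"linear":[0,0,0],"roll":0}]'
python3 -m handwheel '[{"grip":-0.03,"linear":[0,0,0],"roll":0},{"grip":-0.03,"linear":[0,0,0],"roll":0},{"grip":-0.03,"linear":[0,0,0],"roll":0}]'
```

```text
time_s: 4.5
tcp_pos: [0.4751, -0.0758, 0.0263]
ee_rot: [[-0.964, 0.267, 0.0], [0.267, 0.964, 0.0], [-0.0, 0.0, -1.0]]
force: [0.1, 0.4, 0.2]
width: 0.0429
gripper_force: 0.3
time_s: 4.75
tcp_pos: [0.4751, -0.0758, 0.0264]
ee_rot: [[-0.964, 0.267, 0.0], [0.267, 0.964, 0.0], [-0.0, 0.0, -1.0]]
force: [0.5, 1.1, 1.7]
width: 0.0417
gripper_force: 17.4
```

```bash
python3 -m handwheel '[{"grip":-0.045,"linear":[0,0,0],"roll":0},{"grip":-0.045,"linear":[0,0,0],"roll":0},{"grip":-0.045,"linear":[0,0,0],"roll":0}]'
```

```text
time_s: 5.0
tcp_pos: [0.4751, -0.0758, 0.0264]
ee_rot: [[-0.964, 0.267, 0.0], [0.267, 0.964, 0.0], [-0.0, 0.0, -1.0]]
force: [-0.9, 1.2, 4.6]
width: 0.0411
gripper_force: 32.2
```

```bash
python3 -m handwheel '[{"grip":-0.043,"linear":[0,0,-0.5],"roll":0},{"grip":-0.043,"linear":[0,0,-1],"roll":0},{"grip":-0.043,"linear":[0,0,-1.5],"roll":0},{"grip":-0.043,"linear":[0,0,-1.5],"roll":0},{"grip":-0.043,"linear":[0,0,-1.5],"roll":0}]'
python3 -m handwheel '[{"grip":-0.043,"linear":[0,0,-1.5],"roll":0},{"grip":-0.043,"linear":[0,0,-1],"roll":0},{"grip":-0.043,"linear":[0,0,-0.5],"roll":0},{"grip":-0.043,"linear":[0,0,0],"roll":0},{"grip":-0.043,"linear":[0,0,0],"roll":0}]'
python3 - <<'E'
from plant import arm
import cv2,numpy as np
i=arm.get_image("side")
cv2.imwrite("pics/s3.png",cv2.resize(cv2.cvtColor(i["pixels"],cv2.COLOR_RGB2BGR)[60:240,260:500],None,fx=2.5,fy=2.5))
E
```

```text
time_s: 5.42
tcp_pos: [0.4745, -0.0761, 0.0868]
ee_rot: [[-0.963, 0.268, -0.001], [0.268, 0.963, -0.0], [0.001, -0.0, -1.0]]
force: [-0.0, -0.2, -1.5]
width: 0.0414
gripper_force: 31.8
time_s: 5.83
tcp_pos: [0.4748, -0.076, 0.1161]
ee_rot: [[-0.964, 0.268, -0.0], [0.268, 0.964, -0.0], [0.0, -0.0, -1.0]]
force: [-0.0, 0.1, -1.4]
width: 0.0415
gripper_force: 31.8
```

View pics/s3.png

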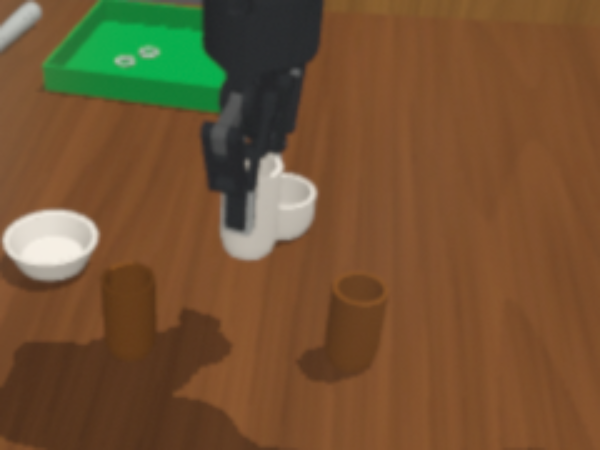

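It is held upright, with its foot at about (247,250) in the crop, about 90 mm up. Moving to the stand.

```bash
python3 -m handwheel '[{"grip":-0.043,"linear":[0.25,1,0],"roll":0},{"grip":-0.043,"linear":[0.5,2,0],"roll":0},{"grip":-0.043,"linear":[0.5,2,0],"roll":0},{"grip":-0.043,"linear":[0.5,2,0],"roll":0},{"grip":-0.043,"linear":[0.5,2,0],"roll":0}]'
python3 -m handwheel '[{"grip":-0.043,"linear":[0.5,2,0],"roll":0},{"grip":-0.043,"linear":[0.5,2,0],"roll":0},{"grip":-0.043,"linear":[0.5,2,0],"roll":0},{"grip":-0.043,"linear":[0.5,2,0],"roll":0},{"grip":-0.043,"linear":[0.5,2,0],"roll":0}]'
python3 -m handwheel '[{"grip":-0.043,"linear":[0.5,2,0],"roll":0},{"grip":-0.043,"linear":[0.5,2,0],"roll":0},{"grip":-0.043,"linear":[0.5,2,0],"roll":0},{"grip":-0.043,"linear":[0.5,2,0],"roll":0},{"grip":-0.043,"linear":[0.5,2,0],"roll":0}]'
python3 -m handwheel '[{"grip":-0.043,"linear":[0.2,0.5,1],"roll":0},{"grip":-0.043,"linear":[0,0,1],"roll":0},{"grip":-0.043,"linear":[0,0,1],"roll":0},{"grip":-0.043,"linear":[0,0,0],"roll":0},{"grip":-0.043,"linear":[0,0,0],"roll":0}]'
python3 - <<'E'
from plant import arm
import cv2,numpy as np,pickle
d={n:arm.get_image(n) for n in("top","side")};pickle.dump(d,open("im4.pkl","wb"))
f=lambda n,x,y,w,h,k:cv2.resize(cv2.cvtColor(d[n]["pixels"],cv2.COLOR_RGB2BGR)[y:y+h,x:x+w],None,fx=k,fy=k,interpolation=cv2.INTER_CUBIC)
cv2.imwrite("pics/c4.png",np.hstack([f("top",160,165,125,160,3),f("side",260,220,135,160,3)]))
print(arm.observe()["tcp_pos"])
E
```

```text
time_s: 6.3
tcp_pos: [0.4768, 0.0186, 0.1155]
ee_rot: [[-0.964, 0.267, -0.002], [0.267, 0.964, 0.0], [0.002, -0.0, -1.0]]
force: [0.3, 0.2, -0.9]
width: 0.0416
gripper_force: 31.8
time_s: 6.72
tcp_pos: [0.4793, 0.1218, 0.1155]
ee_rot: [[-0.964, 0.267, -0.002], [0.267, 0.964, -0.0], [0.001, -0.001, -1.0]]
force: [-0.1, 0.1, -0.9]
width: 0.0417
gripper_force: 31.8
time_s: 7.13
tcp_pos: [0.4817, 0.2247, 0.1154]
ee_rot: [[-0.964, 0.267, -0.002], [0.267, 0.964, -0.0], [0.001, -0.001, -1.0]]
force: [-0.4, 0.6, -1.4]
width: 0.0415
gripper_force: 31.8
time_s: 7.55
tcp_pos: [0.4815, 0.2264, 0.085]
ee_rot: [[-0.963, 0.269, -0.002], [0.269, 0.963, -0.002], [0.002, -0.003, -1.0]]
force: [-0.7, -0.8, 0.1]
width: 0.0419
gripper_force: 31.8
[0.48237234 0.22716243 0.08620553]
```

View pics/c4.png

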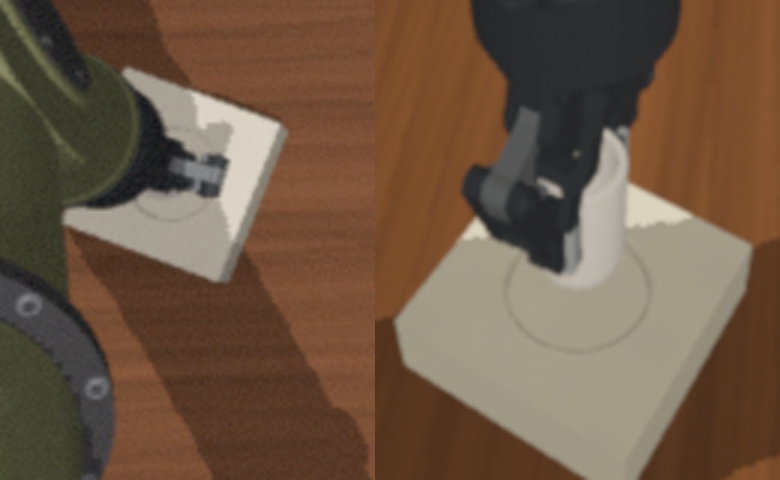

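The crucible hangs upright over the recess: its foot's lowest edge is at crop (587,287) and the recess centre at crop (578,288). I'll check this numerically against the projection.

Run:
```python
import pickle
from h import *
s=pickle.load(open("im4.pkl","rb"))["side"];t=np.linspace(0,6.28,60)
def pr(X): q=P(s)@np.r_[X,1];return q[:2]/q[2]
for x,y in((.482,.227),):
    c=np.array([pr([x+.018*np.cos(a),y+.018*np.sin(a),.060]) for a in t]);k=c[:,1].argmax();print("foot low edge",c[k],"obs 330.7 315.7")
print("recess rim centre proj",pr([.482,.228,.04]),"obs 327.7,316")
```

```text
foot low edge [327.11431109 315.8842489 ] obs 330.7 315.7
recess rim centre proj [327.64009403 312.74587711] obs 327.7,316
```

The right body edge (crop 627) puts the axis at about px 328, as predicted; the finger hides the left part of the foot. I'll nudge +y by 2.5 mm and go down.

```bash
python3 -m handwheel '[{"grip":-0.043,"linear":[0,0.25,0.5],"roll":0},{"grip":-0.043,"linear":[0,0,0.5],"roll":0},{"grip":-0.043,"linear":[0,0,0.5],"roll":0},{"grip":-0.043,"linear":[0,0,0.5],"roll":0},{"grip":-0.043,"linear":[0,0,0.3],"roll":0}]'
python3 -m handwheel '[{"grip":-0.043,"linear":[0,0,0.2],"roll":0},{"grip":-0.043,"linear":[0,0,0.1],"roll":0},{"grip":-0.043,"linear":[0,0,0],"roll":0},{"grip":-0.043,"linear":[0,0,0],"roll":0},{"grip":-0.043,"linear":[0,0,0],"roll":0}]'
```

```text
time_s: 8.07
tcp_pos: [0.4825, 0.2305, 0.0625]
ee_rot: [[-0.964, 0.268, -0.001], [0.268, 0.964, -0.0], [0.001, -0.001, -1.0]]
force: [-0.3, 0.3, -1.1]
width: 0.0414
gripper_force: 31.8
time_s: 8.48
tcp_pos: [0.4829, 0.2308, 0.0605]
ee_rot: [[-0.964, 0.268, 0.0], [0.268, 0.964, 0.0], [-0.0, 0.0, -1.0]]
force: [0.0, 0.1, -0.9]
width: 0.0412
gripper_force: 31.8
```

Foot is about 4 mm above the floor. Creeping down and watching the force.

```bash
python3 -m handwheel '[{"grip":-0.043,"linear":[0,0,0.1],"roll":0},{"grip":-0.043,"linear":[0,0,0.1],"roll":0},{"grip":-0.043,"linear":[0,0,0.05],"roll":0},{"grip":-0.043,"linear":[0,0,0],"roll":0},{"grip":-0.043,"linear":[0,0,0],"roll":0}]'
python3 -m handwheel '[{"grip":-0.043,"linear":[0,0,0.05],"roll":0},{"grip":-0.043,"linear":[0,0,0],"roll":0},{"grip":-0.043,"linear":[0,0,0],"roll":0}]'
```

```text
time_s: 8.9
tcp_pos: [0.4828, 0.2307, 0.0578]
ee_rot: [[-0.964, 0.268, -0.0], [0.268, 0.964, -0.0], [0.0, -0.0, -1.0]]
force: [-0.1, -0.1, -2.1]
width: 0.0415
gripper_force: 31.8
time_s: 9.15
tcp_pos: [0.4828, 0.2307, 0.0573]
ee_rot: [[-0.964, 0.268, -0.0], [0.268, 0.964, -0.0], [0.0, -0.0, -1.0]]
force: [0.4, -1.1, -0.6]
width: 0.0412
gripper_force: 31.8
```

```bash
python3 -m handwheel '[{"grip":-0.043,"linear":[0,0,0.05],"roll":0},{"grip":-0.043,"linear":[0,0,0],"roll":0},{"grip":-0.043,"linear":[0,0,0],"roll":0}]'
python3 -m handwheel '[{"grip":-0.043,"linear":[0,0,0.03],"roll":0},{"grip":-0.043,"linear":[0,0,0],"roll":0},{"grip":-0.043,"linear":[0,0,0],"roll":0}]'
```

```text
time_s: 9.4
tcp_pos: [0.4828, 0.2307, 0.0568]
ee_rot: [[-0.964, 0.268, -0.0], [0.268, 0.964, -0.0], [0.0, -0.0, -1.0]]
force: [-0.8, 1.2, -1.6]
width: 0.0415
gripper_force: 31.8
time_s: 9.65
tcp_pos: [0.4828, 0.2307, 0.0565]
ee_rot: [[-0.964, 0.268, 0.0], [0.268, 0.964, -0.0], [-0.0, -0.0, -1.0]]
force: [0.1, -0.7, -0.3]
width: 0.0415
gripper_force: 31.8
```

Foot is within about 0.5 mm of the floor and a fall of up to 5 mm is harmless, so I'll ease the grip off.

```bash
python3 -m handwheel '[{"grip":-0.03,"linear":[0,0,0],"roll":0},{"grip":-0.02,"linear":[0,0,0],"roll":0},{"grip":0.0,"linear":[0,0,0],"roll":0},{"grip":0.03,"linear":[0,0,0],"roll":0},{"grip":0.08,"linear":[0,0,0],"roll":0}]'
python3 -m handwheel '[{"grip":0.2,"linear":[0,0,0],"roll":0},{"grip":0.4,"linear":[0,0,0],"roll":0},{"grip":0.7,"linear":[0,0,0],"roll":0},{"grip":0.7,"linear":[0,0,0],"roll":0},{"grip":0.7,"linear":[0,0,0],"roll":0}]'
python3 - <<'E'
from plant import arm
import cv2,numpy as np
f=lambda n,x,y,w,h,k:cv2.resize(cv2.cvtColor(arm.get_image(n)["pixels"],cv2.COLOR_RGB2BGR)[y:y+h,x:x+w],None,fx=k,fy=k,interpolation=cv2.INTER_CUBIC)
cv2.imwrite("pics/c5.png",np.hstack([f("wrist",220,60,200,240,2),f("side",260,220,135,160,3)]))
E
```

```text
time_s: 10.07
tcp_pos: [0.4829, 0.2308, 0.0566]
ee_rot: [[-0.964, 0.267, 0.0], [0.267, 0.964, 0.0], [-0.0, 0.0, -1.0]]
force: [0.2, -0.4, -0.7]
width: 0.0463
gripper_force: 0.0
time_s: 10.48
tcp_pos: [0.4828, 0.2307, 0.0565]
ee_rot: [[-0.964, 0.268, -0.0], [0.268, 0.964, 0.0], [0.0, -0.0, -1.0]]
force: [-0.3, -0.5, 0.2]
width: 0.0731
gripper_force: 0.0
```

View pics/c5.png

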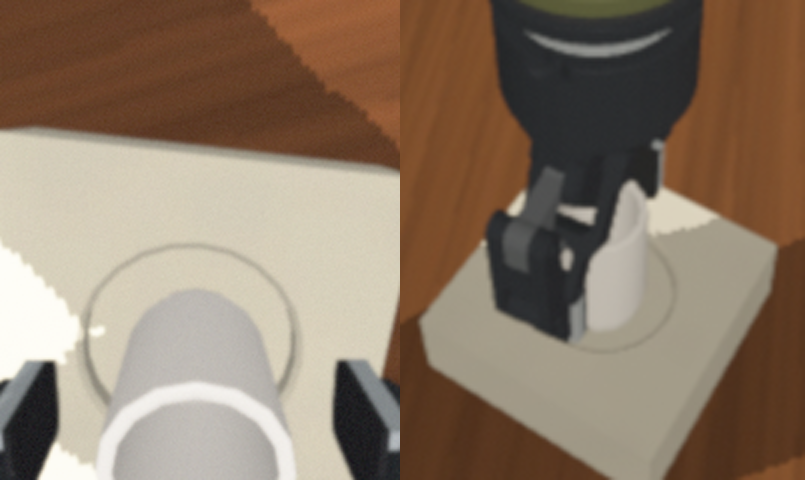

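The crucible stands upright within the recess ring, with its foot at wrist crop (195,290), and both pads are clear of it. Retreating straight up.

```bash
python3 -m handwheel '[{"grip":0.7,"linear":[0,0,-0.5],"roll":0},{"grip":0.7,"linear":[0,0,-1],"roll":0},{"grip":0.7,"linear":[0,0,-2],"roll":0},{"grip":0.7,"linear":[0,0,-2],"roll":0},{"grip":0.7,"linear":[0,0,-2],"roll":0}]'
python3 -m handwheel '[{"grip":0.7,"linear":[0,0,-2],"roll":0},{"grip":0.7,"linear":[0,0,-2],"roll":0},{"grip":0.7,"linear":[0,0,-1.5],"roll":0},{"grip":0.7,"linear":[0,0,0],"roll":0},{"grip":0.7,"linear":[0,0,0],"roll":0}]'
python3 - <<'E'
from plant import arm
import cv2,numpy as np
f=lambda n,x,y,w,h,k:cv2.resize(cv2.cvtColor(arm.get_image(n)["pixels"],cv2.COLOR_RGB2BGR)[y:y+h,x:x+w],None,fx=k,fy=k,interpolation=cv2.INTER_CUBIC)
cv2.imwrite("pics/c6.png",np.hstack([f("wrist",220,60,200,240,2),f("side",260,220,135,160,3)]))
E
```

```text
time_s: 11.0
tcp_pos: [0.4828, 0.2307, 0.1331]
ee_rot: [[-0.964, 0.268, 0.0], [0.268, 0.964, 0.0], [-0.0, 0.0, -1.0]]
force: [0.6, 1.4, 0.2]
width: 0.0724
gripper_force: 0.0
time_s: 11.42
tcp_pos: [0.4833, 0.2309, 0.1879]
ee_rot: [[-0.964, 0.268, 0.002], [0.268, 0.964, 0.001], [-0.002, 0.002, -1.0]]
force: [0.7, 0.7, 0.2]
width: 0.0728
gripper_force: 0.0
```

View pics/c6.png

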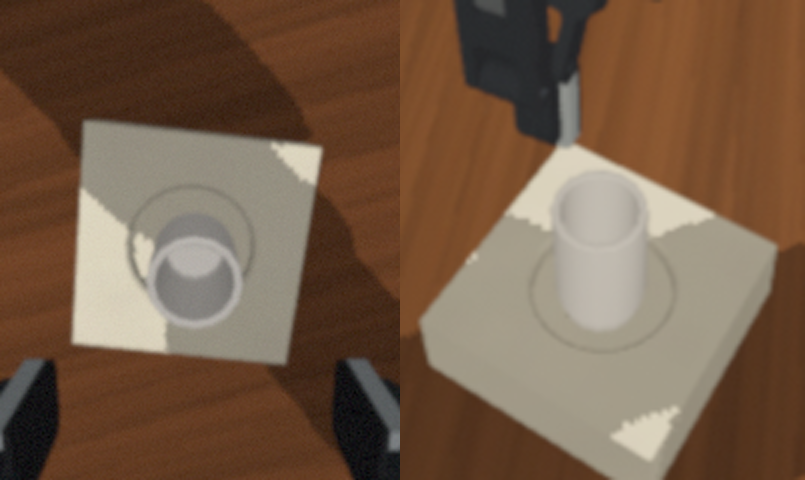

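The crucible stands upright inside the recess ring (side crop: foot at (600,320), ring centre at (603,288)), the gripper is clear, and the robot touches nothing. Handing in.

```bash
python3 -c "
from plant import arm
print(arm.close_job())"
```

```text
the job is handed in; nothing more can be done
None
```

The tall white crucible stands upright in the stand's recess, released, after a grip of about 32 N a side and a slow set-down; I handed the job in at about 11.5 s, and the hand-in call returned no verdict.

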